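# Change the fuse link in the guarded fuse base

### The job

Swing the guard of the fuse base fully open, pull the blown fuse link up out of its spring contacts and stand it upright in the metal tray. Then take the spare link of the same size (not the larger one), slide both its blade ears down into the spring contacts until it sits fully home and level on the base, and close the guard over it. Leave the larger link, the screwdriver and the solder spool where they are.

Things in the scene. Friction and masses are not known exactly. Their poses are not given: they have to be found in the camera images.
- fuse_base: Fuse base, fixed: steel plate 100 x 150 x 5 mm with a black plinth 76 x 122 mm, top 14 mm above the bench, and a raised pad at 16 mm on which a link's underside rests. Origin: centre of the plate's underside; z up; y runs through the two spring contacts toward the guard's hinge at the +y end. Beside the link (along x) nothing but the shut guard stands over 16 mm within 25 mm of the centre in y.
- fuse_seat (a point): Where a link's centre lies when fully home, 36 mm above the bench; axes of the base; link y along this y, either way round. The contacts stand 30 to 41 mm from it along +y and -y: pairs of sprung leaves, a V mouth 17 mm wide (x) at 50 mm height, throat 3.5 mm at 38 mm, gripping the 6 mm ears. Body play along y 3 mm. A link goes in with up to 20 N downward, comes out with 10 N.
- guard (a joint): Angle of the guard (rad): 0 closed, 1.8 open at its stop. A light (0.11 kg) grey hood with a window, 62 mm wide (x), 115 mm long (y), its top 71 mm above the bench, over link and contacts. It swings up and over toward the base's +y end about an axis along the base's x through guard_hinge; let go below about 1.0 rad it falls shut, beyond about 1.2 rad it falls open.
- guard_hinge (a point): Point on the hinge axis of the guard, 59 mm from the base's centre toward +y and 23 mm above the bench; axes of the fuse base.
- guard_handle (a point): Grip point of the guard's handle, moving with it: a black tab 26 mm wide (along the hinge axis; pinch it so) and 8 mm thick, sticking out 42 mm at 45 degrees from the guard's top edge opposite the hinge; the point is 30 mm out along it. Closed, it lies 134 mm from the hinge axis toward -y of the base and 66 mm above that axis, pointing up and away. Axes: the base's when closed.
- old_link_center (a point): Centre of the blown link, upright in the base, 20 mm above its underside. White ceramic body 22 (x) x 50 (y, with steel end plates) x 40 mm (z), steel lugs to 45 mm on top; along y at each end a steel blade ear 6 mm thick (x), 11 to 28 mm above the underside; 78 mm over the ears; 0.12 kg. Half a turn about z makes no difference.
- new_link_center (a point): Centre of the spare fuse link of the right size, 20 mm above its underside; standing upright on the bench; same shape, size and axes as the blown one (78 mm over the ears).
- big_link_center (a point): Centre, 24 mm above its underside, of the larger spare link that does not fit: same shape but 40 x 66 x 48 mm body and 134 mm over the ears (y), 0.36 kg, standing upright on the bench near the right-sized one. Not to be moved.
- tray: Loose open sheet-aluminium tray 140 (x) x 130 (y) x 22 mm high, walls 3 mm, floor 5 mm thick; origin at the centre of its underside, so its floor is 5 mm above it. Empty at the start.
- screwdriver: Small screwdriver, 140 mm long along its y, 22 mm thick, lying behind the work; bystander. Origin at the centre of its underside.
- spool: Spool of solder wire, 52 mm across, 38 mm high, behind the work; bystander. Origin at the centre of its underside.
Mind the look-alikes: they are no part of the job. Leave any turquoise look-alike of the part that bears new_link_center alone.

How it is judged (in metres and radians):
On the way, in this order (a step that is already met when the one before it is completed fails the run):
1. the guard is swung open (value of joint guard above 1.5 rad), for 0.2 s.
2. the blown link stands upright in the tray, let go (x of old_link_center in the frame of tray between -0.062 and 0.062 m and y of old_link_center in the frame of tray between -0.057 and 0.057 m and z of old_link_center in the frame of tray below 0.03 m and angle between old_link_center's own z axis and vertical below 0.15 rad and contact force between the fingers and old_link below 0.1 N), for 0.2 s.
3. the right-sized spare sits fully home and level in the spring contacts, let go (horizontal distance between new_link_center and fuse_seat below 0.0045 m and z of new_link_center in the frame of fuse_seat below 0.002 m and angle between the y axis of new_link_center and the y axis of fuse_seat, either way round below 0.06 rad and angle between new_link_center's own z axis and vertical below 0.05 rad and contact force between the fingers and new_link below 0.1 N), for 0.2 s.
4. the guard is closed (value of joint guard below 0.05 rad), for 0.2 s.
At the end, for the whole second after the job is handed in: Guard closed (within 0.05 rad); under it the right-sized spare sits fully home in both contacts (4.5 mm sideways, 2 mm in height, 0.06 rad in line, 0.05 rad level); the blown link stands upright (0.15 rad) on the tray's floor; larger link, screwdriver and spool unmoved (25 mm) (value of joint guard below 0.05 rad and horizontal distance between new_link_center and fuse_seat below 0.0045 m and z of new_link_center in the frame of fuse_seat below 0.002 m and angle between the y axis of new_link_center and the y axis of fuse_seat, either way round below 0.06 rad and angle between new_link_center's own z axis and vertical below 0.05 rad and x of old_link_center in the frame of tray between -0.062 and 0.062 m and y of old_link_center in the frame of tray between -0.057 and 0.057 m and z of old_link_center in the frame of tray below 0.03 m and angle between old_link_center's own z axis and vertical below 0.15 rad and linear speed of tray below 0.02 m/s); the robot touches nothing.
It fails at once if the larger link is moved (more than 25 mm) (distance of big_link_center from where it was at the start of the episode above 0.025 m).
It fails at once if the screwdriver or the spool is moved (more than 25 mm) (distance of any of screwdriver, spool from where it was at the start of the episode above 0.025 m).
It also fails if it takes over 61 s, if anything falls off the work surface, if the arm or the gripper's body presses on something with over 40 N, if the wrist force passes 120 N, or if a joint passes its speed limit or range.

### The arm

A 6-joint arm with a two-finger parallel gripper is mounted at the origin on a cart in front of the work surface, level with it; the furniture and walls round the work are solid. World frame = base frame: x ahead of the robot, y to its left, z up, the work surface at z = 0. Lengths are in mm, angles in rad, forces in N, time in s.
With the tool pointing down it reaches from about 375 to 900 mm from the base axis. Payload 3.1 kg.
Tool frame: the origin (TCP) lies between the finger pads; the fingertips stand 25 mm ahead of it and the grasp point (between the pads) lies 6 mm ahead of it; z points along the fingers, y is the line along which they close (so a half turn about z gives the same grasp; the last joint's range is limited). The gripper opens to 87 mm and grips with 3 to 60 N. Pads are 19 mm wide; open, the fingers measure 117 mm over their backs; the gripper's body (75 mm by 190 mm) begins 51 mm behind the grasp point.
Start: joints at [-1.482, 0.527, 1.433, -0, 1.181, -0.178], TCP at [164.803, -602.857, 247.548] pointing down, gripper open.
Joint ranges: [-3.08, 3.08], [-0.75, 2.2], [0.22, 2.44], [-1.43, 4.57], [0, 2.65], [-2.85, 2.85]. Speed limits (rad/s): [2.79, 2.79, 3.14, 3.14, 3.14, 3.14].

### API

Orientations are given as a unit quaternion [x, y, z, w].
In Python, from bench import sense, cams, ticket gives the robot as it stands. The module is installed in compiled form; this text tells all that it offers.
- The arm moves only by the tool step_arm, never from a script. Its arguments are lists of equal length, an entry for each row: "translation": the shift along the tool's x, y, z each as a share of 200 mm, from -1 to 1, a list of three; "twist": the turn, a rotation vector about the tool's x, y, z each as a share of 180 degrees, from -1 to 1, a list of three. A call has 1 to 20 rows; each row is the pose to reach, as a shift and turn from the pose commanded when the call began, along the tool's axes at that moment, turning the shorter way round; what a row does not reach only later rows make up. A row lasts 1/8 s, in which the tool goes at most 62.5 mm and 10.7 degrees, less where a joint would pass 70% of its speed; a pose out of reach is approached as far as the arm can. A call with a number of a shift or a turn outside -1 to 1 is refused whole. A call with a gripper value outside its range is refused whole. "gripper" is the opening, from 0 (shut) to 1 (fully open), set as the call begins (left out, the last holds). The fingers move at their own pace and stop on an object; the grip force is fixed at half the most. Time passes only in rows, so rows that repeat a pose let the fingers close. It gives the time, the measured TCP pose, the force, the opening and the grip force at its end, in the units of the state.
- sense(): the state, without advancing time (a new reading comes with each control period).
- cams.camera(name): name is "scene" or "side" or "wrist"; returns a dict with "color" (480x640x3 uint8, blue, green, red), "camera_matrix" (3x3 intrinsics, pixels), "extrinsics" (4x4, takes a point from camera to world coordinates). Camera axes: x right, y up, looking along -z (the intrinsics and any distortion apply to the point x, -y, -z); pixel columns grow to the right and rows downward; lengths in mm; the calibration is good to about 2 mm. A picture is of the moment at which its call begins. There is no depth.
- ticket.close_job(): hands the job in; it is judged then, once.
The state is a dict: "time": time; "joint_positions": joint angles; "joint_velocities": joint speeds; "effort": joint torques, N m; "eef_pos": TCP position; "tool_rot": TCP orientation; "contact_force": force on the tool from outside, world axes, zero at the start; "ft_torque": the same for the moment, N m; "width": finger opening in mm; "finger_force": force on a finger pad.
Only numpy, scipy, OpenCV 4.12 (cv2) and the standard library are available. Lean on these libraries where they do the work, as an engineer would, in place of code of your own. Each camera call takes 0.05 s, during which the arm holds its last target. There are 200 camera calls.

## Working session

There is one attempt and no reset: what is moved stays moved. The work goes in short steps, Python scripts to look and compute and a tool call to move; the robot and the scene stay as the last step left them, time stands still between calls to the robot, and variables do not carry over. Pictures are saved under pics/ and viewed, at most 10 in all, crops included, and the job is handed in when it is done.

Besides the shell and the picture viewer there is one more tool, called after ">>>" by a JSON object that holds its "api" and its "payload". step_arm: Moves the arm, as the interface text tells. Its arguments: {"type":"object","properties":{"translation":{"type":"array","items":{"type":"array","items":{"type":"number","minimum":-1,"maximum":1}}},"twist":{"type":"array","items":{"type":"array","items":{"type":"number","minimum":-1,"maximum":1}}},"gripper":{"type":"number"}},"required":["translation","twist"]}

```bash
mkdir -p pics; cat > h.py <<'E'
import numpy as np, cv2
from scipy.spatial.transform import Rotation as R
from bench import sense, cams, ticket
def snap(n,f):
    d=cams.camera(n); cv2.imwrite('pics/'+f+'.png',d['color']); np.savez('pics/'+f+'.npz',K=d['camera_matrix'],E=d['extrinsics']); return d
def ray(f,u,v):
    d=np.load('pics/'+f+'.npz'); K,E=d['K'],d['E']
    p=np.linalg.solve(K,[u,v,1.]); r=E[:3,:3]@np.array([p[0],-p[1],-p[2]]); return E[:3,3],r
def at(f,u,v,z):
    o,r=ray(f,u,v); return o+r*(z-o[2])/r[2]
def proj(f,P):
    d=np.load('pics/'+f+'.npz'); K,E=d['K'],d['E']
    c=E[:3,:3].T@(np.array(P,float)-E[:3,3]); q=K@np.array([c[0],-c[1],-c[2]]); return q[:2]/q[2]
def st():
    s=sense(); print('t',round(s['time'],2),'p',np.round(s['eef_pos'],1),'q',np.round(s['tool_rot'],4),'w',round(float(np.ravel(s['width'])[0]),1),'F',np.round(s['contact_force'],1),'j',np.round(s['joint_positions'],2)); return s
def rel(goal,Rg=None,s=None):
    """shift/twist shares from current pose to goal"""
    s=s or sense(); Rc=R.from_quat(s['tool_rot']); t=Rc.inv().apply(np.array(goal)-s['eef_pos'])/200
    w=(Rc.inv()*Rg).as_rotvec()/np.pi if Rg is not None else np.zeros(3)
    return np.round(t,4),np.round(w,4)
E
python3 - <<'E'
from h import *
for n in ('scene','side','wrist'):
    d=snap(n,n+'0'); print(n,d['color'].shape,np.round(d['extrinsics'],2).tolist(),d['camera_matrix'][0,0])
st()
a=[cv2.imread(f'pics/{n}0.png') for n in('scene','side','wrist')]
E
```

```text
scene (480, 640, 3) [[-0.84, 0.37, -0.41, 140.31], [-0.55, -0.59, 0.6, 620.58], [-0.02, 0.72, 0.69, 846.19], [0.0, 0.0, 0.0, 1.0]] 539.9669698257911
side (480, 640, 3) [[-1.0, -0.01, -0.03, 556.4], [-0.01, -0.64, 0.77, 621.28], [-0.02, 0.77, 0.63, 629.98], [0.0, 0.0, 0.0, 1.0]] 448.7810407929124
wrist (480, 640, 3) [[0.26, 0.92, 0.28, 242.85], [-0.96, 0.25, 0.07, -581.24], [-0.0, -0.29, 0.96, 383.98], [0.0, 0.0, 0.0, 1.0]] 372.926781198316
t 0.15 p [ 164.7 -602.4  246.8] q [ 9.911e-01  1.330e-01  0.000e+00 -8.000e-04] w 86.7 F [0.1 0.  0.8] j [-1.48  0.53  1.43 -0.    1.18 -0.18]
```

View pics/scene0.png

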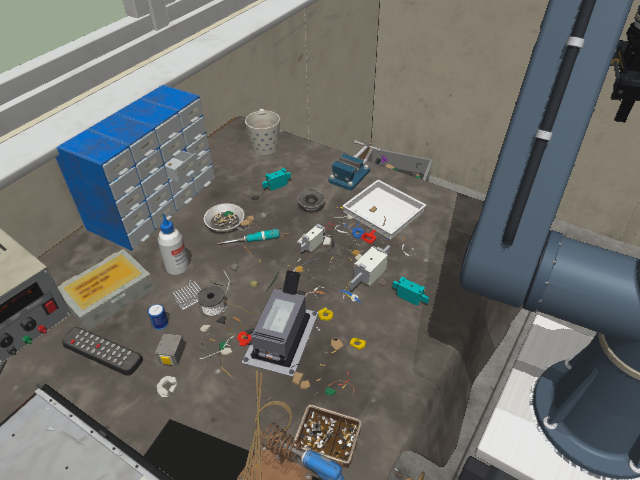

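View pics/side0.png

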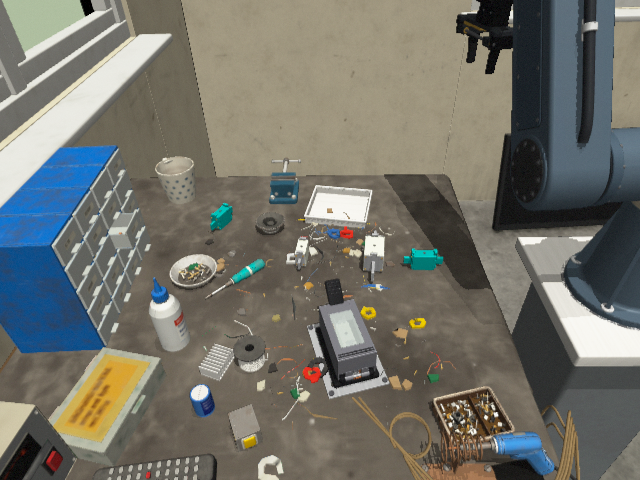

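The scene view shows the white small link at (312,237), the white larger link at (370,265), turquoise look-alikes at (277,180) and (410,290), the guarded base at (280,330) and the tray at (384,208). The small white link is my pick for the spare; I'll check it in close crops.

```bash
python3 - <<'E'
import cv2
a=cv2.imread('pics/scene0.png')[170:380,230:440]; cv2.imwrite('pics/c1.png',cv2.resize(a,(600,600),interpolation=cv2.INTER_CUBIC))
a=cv2.imread('pics/side0.png')[180:400,270:450]; cv2.imwrite('pics/c2.png',cv2.resize(a,(490,600),interpolation=cv2.INTER_CUBIC))
E
```

```text
(no output)
```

View pics/c1.png

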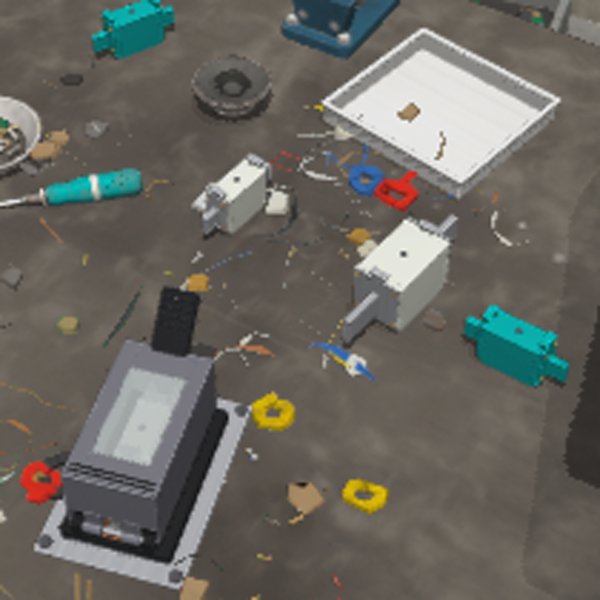

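View pics/c2.png

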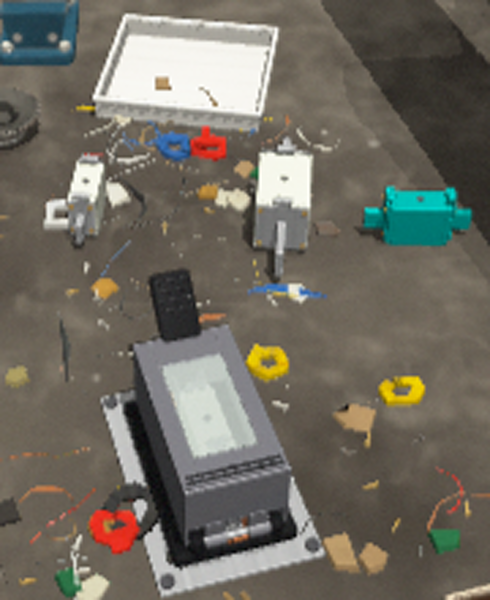

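The crops confirm it: the small white link (top hole at c1 (237,180)) is clearly smaller than the larger one (c1 (403,253)). The guard is closed, with its handle tab pointing away from the cameras, and the tray is empty.

```bash
cat > m.py <<'E'
from h import *
c1=lambda x,y:(230+x*.35,170+y*.35)
c2=lambda x,y:(270+x*180/490,180+y*220/600)
A=lambda p,z:at('scene0',*c1(*p),z); B=lambda p,z:at('side0',*c2(*p),z)
E
python3 - <<'E'
from m import *
for n,p,z in [('pl+x+y',(34,548),5),('pl-x+y',(180,587),5),('pl-x-y',(250,406),5),('new hole',(237,180),40),('big',(403,253),48),('tr',(425,30),22),('tr',(560,100),22),('tr',(458,195),22),('tr',(322,102),22),('nearear',(205,205),28),('turq',(515,335),40),('sdrv',(95,187),11)]: print('A',n,np.round(A(p,z),1))
for n,p,z in [('pl+x+y',(165,594),5),('pl-x+y',(326,553),5),('pl+x-y',(101,397),5),('new hole',(88,180),40),('big',(284,178),48),('tr',(125,13),22),('tr',(279,28),22),('tr',(262,126),22),('tr',(95,108),22),('nearear',(78,228),28)]: print('B',n,np.round(B(p,z),1))
# pose fit of base from corners
from scipy.optimize import least_squares
obs=[('scene0',c1(34,548),(50,75)),('scene0',c1(180,587),(-50,75)),('scene0',c1(250,406),(-50,-75)),('side0',c2(165,594),(50,75)),('side0',c2(326,553),(-50,75)),('side0',c2(101,397),(50,-75))]
def W(x,q): c,s=np.cos(x[2]),np.sin(x[2]); return [x[0]+c*q[0]-s*q[1],x[1]+s*q[0]+c*q[1],q[2]]
f=lambda x:np.concatenate([proj(v,W(x,q+(5,)))-px for v,px,q in obs])
r=least_squares(f,[500,-200,0]); print(r.x,np.round(r.fun,1))
h=W(r.x,(0,-75,89)); print('handle',h, 'tabs px', [((proj('scene0',h)-[230,170])/.35).round(), ((proj('side0',h)-[270,180])*[490/180,600/220]).round()])
E
```

```text
A pl+x+y [564.2 241.9   5. ]
A pl-x+y [469.8 215.3   5. ]
A pl-x-y [509.7  73.6   5. ]
A new hole [619.8 -79.5  40. ]
A big [473.1 -72.   48. ]
A tr [ 595.9 -337.5   22. ]
A tr [ 458.8 -313.8   22. ]
A tr [ 477.9 -170.7   22. ]
A tr [ 622.3 -209.4   22. ]
A nearear [632.5 -54.1  28. ]
A turq [374.3 -51.5  40. ]
A sdrv [727.2 -39.   11. ]
B pl+x+y [564.1 239.8   5. ]
B pl-x+y [470.6 213.6   5. ]
B pl+x-y [606.1  96.7   5. ]
B new hole [621.5 -83.4  40. ]
B big [475.3 -74.   48. ]
B tr [ 600.7 -345.3   22. ]
B tr [ 460.2 -316.6   22. ]
B tr [ 484.6 -171.2   22. ]
B tr [ 622.1 -198.3   22. ]
B nearear [627.5 -43.1  28. ]
[5.37670354e+02 1.55766382e+02 2.74769290e-01] [-0.4 -0.5  0.6 -0.2  0.9 -1.3 -0.9  1.   0.9  0.4 -0.   0.2]
handle [np.float64(558.0197209171441), np.float64(83.57979559912897), 89] tabs px [array([178., 305.]), array([173., 292.])]
```

Base pose is (537.7, 155.8) with yaw 0.275 rad, and the predicted handle pixel matches the tab in both views. The tray is at about (540,-258), the spare at about (620.5,-81) and the big link at about (474,-73). Heading for the guard.

>>> {"api": "step_arm", "payload": {"translation": [[0.475, -0.45, 0], [0.95, -0.9, 0], [0.95, -0.9, 0], [0.95, -0.9, 0], [0.95, -0.9, 0], [0.95, -0.9, 0], [0.95, -0.9, 0], [0.95, -0.9, 0], [0.95, -0.9, 0]], "twist": [[0, 0, -0.06], [0, 0, -0.12], [0, 0, -0.18], [0, 0, -0.24], [0, 0, -0.3], [0, 0, -0.36], [0, 0, -0.42], [0, 0, -0.48], [0, 0, -0.5]], "gripper": 1}}

```text
time: 1.27
eef_pos: [300.6, -378.9, 247.4]
tool_rot: [0.606, 0.796, 0.0, -0.0]
contact_force: [-0.1, -1.0, -0.3]
width: 87.2
finger_force: 0.0
```

```bash
cat >> h.py <<'E'
BX,BY,BA=537.7,155.8,0.2748
def bw(x,y,z): c,s=np.cos(BA),np.sin(BA); return np.array([BX+c*x-s*y,BY+s*x+c*y,z])
def tool(yaw,tilt=0):
    """tool down, tool y along world angle `yaw` ; tilt: tool z leans toward left of that (base +y) by tilt deg"""
    c,s=np.cos(yaw),np.sin(yaw); M=np.array([[-s,c,0],[c,s,0],[0,0,-1.]]).T  # cols x,y,z
    return R.from_matrix(M)*R.from_euler('y',tilt,degrees=True)
E
python3 - <<'E'
from h import *
s=st()
for t in(40,):
    Rg=tool(BA,t); z=Rg.apply([0,0,1]); print(z, z@bw(0,1,0)-z@bw(0,0,0))
    H=bw(0,-75,89); print(rel(H-86*z,Rg), H-86*z)
E
```

```text
t 1.27 p [ 300.6 -378.9  247.4] q [ 6.055e-01  7.958e-01  1.000e-04 -2.000e-04] w 87.2 F [-0.1 -1.  -0.3] j [-1.13  0.34  1.78  0.    1.03 -1.4 ]
[-0.17442328  0.61866989 -0.76604444] 0.6427876096865397
(array([1.6088, 1.8588, 0.4632]), array([ 0.0005,  0.222 , -0.0015])) [573.05198523  30.40842794 154.87982211]
```

>>> {"api": "step_arm", "payload": {"translation": [[0.25, 0.3, 0], [0.5, 0.6, 0], [0.8, 0.93, 0], [0.8, 0.93, 0], [0.8, 0.93, 0], [0.8, 0.93, 0]], "twist": [[0, 0.037, 0], [0, 0.074, 0], [0, 0.111, 0], [0, 0.148, 0], [0, 0.185, 0], [0, 0.222, 0]]}}

```text
time: 2.02
eef_pos: [438.4, -174.9, 247.6]
tool_rot: [0.569, 0.747, 0.208, -0.273]
contact_force: [-0.1, -0.4, -0.0]
width: 87.0
finger_force: 0.0
```

```bash
python3 - <<'E'
from h import *
s=st()
Rg=tool(BA,40); z=Rg.apply([0,0,1])
H=bw(0,-75,89); print(rel(H-86*z,Rg),rel(H-6*z,Rg))
E
```

```text
t 2.02 p [ 438.4 -174.9  247.6] q [ 0.569   0.7473  0.208  -0.2729] w 87.0 F [-0.1 -0.4 -0. ] j [-0.81  0.57  1.56  0.31  1.64 -1.16]
(array([0.3208, 0.9221, 0.877 ]), array([ 0.0012, -0.0008, -0.0013])) (array([0.3198, 0.9205, 1.277 ]), array([ 0.0012, -0.0008, -0.0013]))
```

>>> {"api": "step_arm", "payload": {"translation": [[0.1, 0.3, 0.28], [0.21, 0.6, 0.57], [0.32, 0.92, 0.877], [0.32, 0.92, 0.877], [0.32, 0.92, 0.877], [0.32, 0.92, 0.877], [0.32, 0.92, 0.877]], "twist": [[0, 0, 0], [0, 0, 0], [0, 0, 0], [0, 0, 0], [0, 0, 0], [0, 0, 0], [0, 0, 0]]}}

```text
time: 2.9
eef_pos: [572.6, 27.3, 154.6]
tool_rot: [0.571, 0.747, 0.207, -0.271]
contact_force: [-1.0, -0.2, -0.6]
width: 87.0
finger_force: 0.0
```

```bash
python3 - <<'E'
from h import *
s=st(); Rg=tool(BA,40); z=Rg.apply([0,0,1])
H=bw(0,-75,89); print(rel(H-6*z,Rg))
snap('wrist','w1'); print(proj('w1',H),proj('w1',bw(13,-75+8.5,89+8.5)))
E
```

```text
t 2.9 p [572.6  27.3 154.6] q [ 0.5708  0.7468  0.2074 -0.271 ] w 87.0 F [-1.  -0.2 -0.6] j [-0.41  0.74  1.52  0.54  1.39 -0.91]
(array([0.0124, 0.0035, 0.4084]), array([ 0.002 ,  0.0005, -0.0022]))
[323.84081829 258.11706586] [344.49337461 240.44591029]
```

View pics/w1.png

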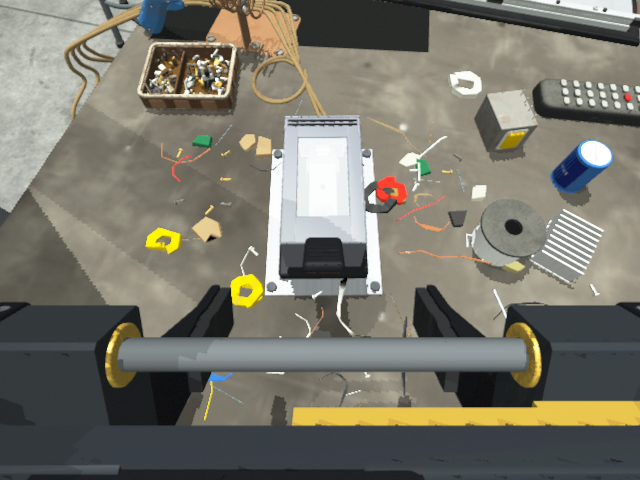

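The wrist view shows the tab centred at about (323,256) against a prediction of (324,258). The base pose is good, so I'll grip.

>>> {"api": "step_arm", "payload": {"translation": [[0, 0, 0.15], [0.01, 0, 0.3], [0.012, 0.0035, 0.408], [0.012, 0.0035, 0.408], [0.012, 0.0035, 0.408]], "twist": [[0, 0, 0], [0, 0, 0], [0, 0, 0], [0, 0, 0], [0, 0, 0]]}}

```text
time: 3.58
eef_pos: [560.0, 79.8, 94.0]
tool_rot: [0.571, 0.747, 0.208, -0.271]
contact_force: [0.0, 0.3, 0.1]
width: 87.1
finger_force: 0.0
```

>>> {"api": "step_arm", "payload": {"translation": [[0, 0, 0], [0, 0, 0], [0, 0, 0], [0, 0, 0], [0, 0, 0]], "twist": [[0, 0, 0], [0, 0, 0], [0, 0, 0], [0, 0, 0], [0, 0, 0]], "gripper": 0.15}}

```text
time: 4.2
eef_pos: [559.1, 81.3, 93.2]
tool_rot: [0.57, 0.747, 0.207, -0.272]
contact_force: [-0.5, 0.5, 0.2]
width: 44.9
finger_force: 0.0
```

```bash
python3 - <<'E'
from h import *
s=st(); print(s['finger_force'])
Rc=R.from_quat(s['tool_rot']); p=s['eef_pos']
hg=bw(0,59,23); ax=bw(1,0,0)-bw(0,0,0)
# opening: -x rotation (from -y up to +y)
for a in np.arange(0.1,1.41,0.1):
    Q=R.from_rotvec(-ax*a); P=hg+Q.apply(p-hg)
    print([*np.round(Rc.inv().apply(P-p)/200,3)],[*np.round((Rc.inv()*Q*Rc).as_rotvec()/np.pi,3)],np.round(P,0))
E
```

```text
t 4.2 p [559.1  81.3  93.2] q [ 0.5702  0.747   0.2073 -0.2717] w 44.9 F [-0.5  0.5  0.2] j [-0.33  0.82  1.6   0.6   1.23 -0.95]
0.0
[np.float64(0.072), np.float64(-0.0), np.float64(-0.026)] [np.float64(-0.0), np.float64(-0.032), np.float64(-0.0)] [557.  89. 106.]
[np.float64(0.146), np.float64(-0.001), np.float64(-0.045)] [np.float64(-0.0), np.float64(-0.064), np.float64(-0.0)] [555.  97. 119.]
[np.float64(0.222), np.float64(-0.001), np.float64(-0.056)] [np.float64(-0.001), np.float64(-0.095), np.float64(-0.0)] [552. 107. 130.]
[np.float64(0.299), np.float64(-0.002), np.float64(-0.06)] [np.float64(-0.001), np.float64(-0.127), np.float64(-0.001)] [549. 118. 141.]
[np.float64(0.376), np.float64(-0.002), np.float64(-0.056)] [np.float64(-0.001), np.float64(-0.159), np.float64(-0.001)] [545. 130. 150.]
[np.float64(0.451), np.float64(-0.003), np.float64(-0.044)] [np.float64(-0.001), np.float64(-0.191), np.float64(-0.001)] [542. 142. 158.]
[np.float64(0.526), np.float64(-0.003), np.float64(-0.025)] [np.float64(-0.001), np.float64(-0.223), np.float64(-0.001)] [538. 156. 165.]
[np.float64(0
[... 242 characters left out ...]
] [530. 184. 174.]
[np.float64(0.732), np.float64(-0.005), np.float64(0.075)] [np.float64(-0.002), np.float64(-0.318), np.float64(-0.002)] [526. 199. 176.]
[np.float64(0.793), np.float64(-0.005), np.float64(0.121)] [np.float64(-0.002), np.float64(-0.35), np.float64(-0.002)] [522. 213. 176.]
[np.float64(0.849), np.float64(-0.006), np.float64(0.174)] [np.float64(-0.002), np.float64(-0.382), np.float64(-0.002)] [518. 228. 176.]
[np.float64(0.9), np.float64(-0.007), np.float64(0.231)] [np.float64(-0.003), np.float64(-0.414), np.float64(-0.002)] [514. 243. 173.]
[np.float64(0.944), np.float64(-0.007), np.float64(0.294)] [np.float64(-0.003), np.float64(-0.446), np.float64(-0.002)] [510. 257. 169.]
```

>>> {"api": "step_arm", "payload": {"translation": [[0, 0, 0], [0, 0, 0], [0, 0, 0]], "twist": [[0, 0, 0], [0, 0, 0], [0, 0, 0]], "gripper": 0}}

```text
time: 4.58
eef_pos: [558.3, 81.1, 93.2]
tool_rot: [0.57, 0.747, 0.207, -0.272]
contact_force: [-2.4, -0.9, 0.5]
width: 25.4
finger_force: 30.0
```

>>> {"api": "step_arm", "payload": {"translation": [[0.035, 0, -0.014], [0.072, 0, -0.026], [0.146, -0.001, -0.045], [0.222, -0.001, -0.056], [0.299, -0.002, -0.06], [0.376, -0.002, -0.056], [0.451, -0.003, -0.044], [0.526, -0.003, -0.025], [0.598, -0.004, 0.001], [0.667, -0.004, 0.035], [0.732, -0.005, 0.075], [0.793, -0.005, 0.121], [0.849, -0.006, 0.174], [0.9, -0.007, 0.231], [0.944, -0.007, 0.294], [0.944, -0.007, 0.294], [0.944, -0.007, 0.294]], "twist": [[0, -0.016, 0], [0, -0.032, 0], [0, -0.064, 0], [0, -0.095, 0], [0, -0.127, 0], [0, -0.159, 0], [0, -0.191, 0], [0, -0.223, 0], [0, -0.255, 0], [0, -0.286, 0], [0, -0.318, 0], [0, -0.35, 0], [-0.001, -0.382, 0], [-0.002, -0.414, -0.001], [-0.003, -0.446, -0.002], [-0.003, -0.446, -0.002], [-0.003, -0.446, -0.002]]}}

```text
time: 6.7
eef_pos: [508.9, 257.3, 168.0]
tool_rot: [0.569, 0.748, -0.204, 0.275]
contact_force: [1.9, -2.9, -14.1]
width: 25.9
finger_force: 30.0
```

```bash
python3 - <<'E'
from h import *
s=st(); print(s['finger_force']); snap('scene','s1')
E
```

```text
t 6.7 p [508.9 257.3 168. ] q [ 0.5691  0.7476 -0.2038  0.2749] w 25.9 F [  1.9  -2.9 -14.1] j [ 0.58  0.72  1.53 -0.71  1.23  0.67]
29.98557616956532
```

View pics/s1.png

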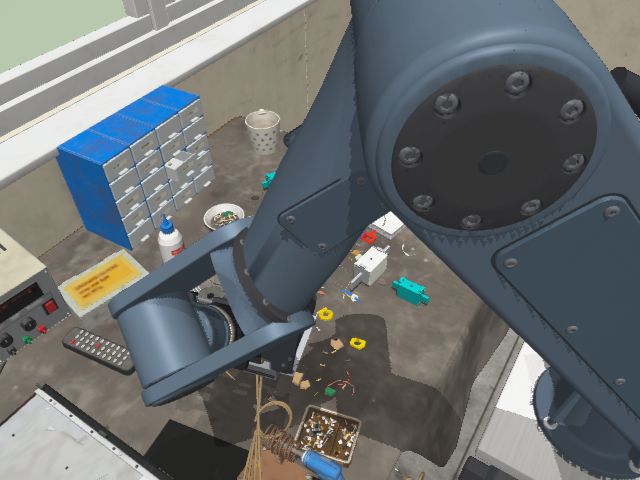

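```bash
python3 - <<'E'
from h import *
s=sense(); Rc=R.from_quat(s['tool_rot']); p=s['eef_pos']
hg=bw(0,59,23); ax=bw(1,0,0)-bw(0,0,0)
for a in (.1,.2,.3):
    Q=R.from_rotvec(-ax*a); P=hg+Q.apply(p-hg)
    print([*np.round(Rc.inv().apply(P-p)/200,3)],[*np.round((Rc.inv()*Q*Rc).as_rotvec()/np.pi,3)],np.round(P,0))
E
```

```text
[np.float64(0.072), np.float64(-0.0), np.float64(-0.025)] [np.float64(-0.0), np.float64(-0.032), np.float64(-0.0)] [505. 271. 163.]
[np.float64(0.146), np.float64(-0.001), np.float64(-0.044)] [np.float64(-0.0), np.float64(-0.064), np.float64(-0.0)] [501. 284. 156.]
[np.float64(0.221), np.float64(-0.001), np.float64(-0.054)] [np.float64(-0.001), np.float64(-0.095), np.float64(-0.0)] [498. 296. 148.]
```

>>> {"api": "step_arm", "payload": {"translation": [[0.036, 0, -0.013], [0.072, 0, -0.025], [0.11, 0, -0.035], [0.146, -0.001, -0.044], [0.184, -0.001, -0.05], [0.221, -0.001, -0.054], [0.221, -0.001, -0.054]], "twist": [[0, -0.016, 0], [0, -0.032, 0], [0, -0.048, 0], [0, -0.064, 0], [0, -0.08, 0], [0, -0.095, 0], [0, -0.095, 0]]}}

```text
time: 7.62
eef_pos: [498.3, 295.6, 148.0]
tool_rot: [0.533, 0.698, -0.287, 0.383]
contact_force: [-0.7, -6.5, -11.5]
width: 25.9
finger_force: 30.0
```

>>> {"api": "step_arm", "payload": {"translation": [[0, 0, 0], [0, 0, 0], [0, 0, 0], [0, 0, 0], [0, 0, -0.2], [0, 0, -0.4], [0, 0, -0.4]], "twist": [[0, 0, 0], [0, 0, 0], [0, 0, 0], [0, 0, 0], [0, 0, 0], [0, 0, 0], [0, 0, 0]], "gripper": 0.7}}

```text
time: 8.5
eef_pos: [480.4, 363.7, 194.0]
tool_rot: [0.532, 0.698, -0.284, 0.386]
contact_force: [0.4, 0.2, -0.0]
width: 60.6
finger_force: 0.0
```

```bash
python3 - <<'E'
from h import *
s=st(); Rg=tool(BA,0)
print(rel(bw(0,20,260),Rg))
E
```

```text
t 8.5 p [480.4 363.7 194. ] q [ 0.5321  0.698  -0.2843  0.3859] w 60.6 F [ 0.4  0.2 -0. ] j [ 0.8   0.86  1.29 -0.82  1.62  0.77]
(array([-0.8067, -0.0026,  0.6446]), array([ 0.0041,  0.3182, -0.0019]))
```

>>> {"api": "step_arm", "payload": {"translation": [[-0.2, 0, 0.16], [-0.4, 0, 0.32], [-0.6, 0, 0.48], [-0.807, -0.0026, 0.645], [-0.807, -0.0026, 0.645], [-0.807, -0.0026, 0.645], [-0.807, -0.0026, 0.645]], "twist": [[0.001, 0.05, 0], [0.002, 0.1, 0], [0.002, 0.15, 0], [0.003, 0.2, 0], [0.004, 0.25, -0.001], [0.004, 0.3, -0.002], [0.004, 0.318, -0.002]], "gripper": 1}}

```text
time: 9.38
eef_pos: [531.6, 169.5, 258.6]
tool_rot: [0.606, 0.795, -0.003, -0.001]
contact_force: [0.7, 0.4, -0.0]
width: 87.0
finger_force: 0.0
```

```bash
python3 - <<'E'
from h import *
s=st(); Rg=tool(BA,0)
snap('wrist','w2'); 
for P in [(0,25,56),(0,-25,56),(0,39,44),(0,-39,44),(50,-75,5),(-50,-75,5),(0,0,56)]: print(P,proj('w2',bw(*P)).round(1))
print(rel(bw(0,0,46),Rg))
E
```

```text
t 9.38 p [531.6 169.5 258.6] q [ 0.6064  0.7951 -0.0025 -0.0011] w 87.0 F [ 0.7  0.4 -0. ] j [ 0.11  0.43  1.59 -0.    1.13 -0.16]
(0, 25, 56) [326.1 209. ]
(0, -25, 56) [326.4 259.9]
(0, 39, 44) [326.  191.9]
(0, -39, 44) [326.4 269. ]
(50, -75, 5) [370.4 286.1]
(-50, -75, 5) [282.4 286.5]
(0, 0, 56) [326.3 235. ]
(array([-0.0709,  0.0177,  1.0613]), array([-0.0019,  0.0004, -0.0023]))
```

View pics/w2.png

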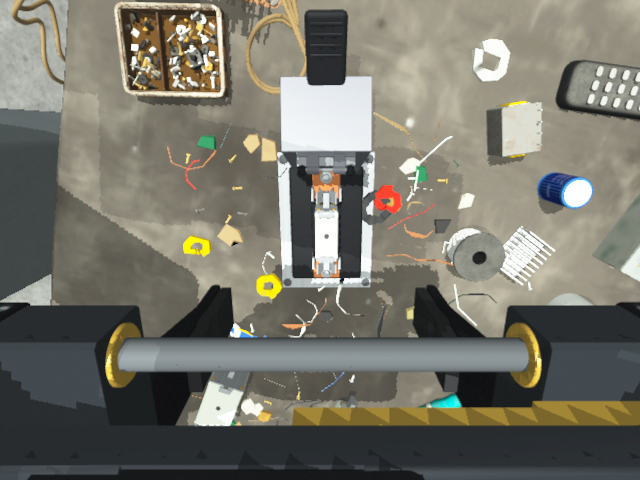

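The guard is open and the blown link's hole is at (326,236) against a prediction of (326.3,235). Descending to grip it.

>>> {"api": "step_arm", "payload": {"translation": [[-0.03, 0.008, 0.25], [-0.07, 0.0177, 0.5], [-0.071, 0.0177, 0.7], [-0.071, 0.0177, 0.75], [-0.071, 0.0177, 0.75]], "twist": [[-0.002, 0, -0.002], [-0.002, 0, -0.002], [-0.002, 0, -0.002], [-0.002, 0, -0.002], [-0.002, 0, -0.002]]}}

```text
time: 10.05
eef_pos: [538.1, 158.8, 108.4]
tool_rot: [0.602, 0.798, -0.001, 0.001]
contact_force: [-0.0, 0.2, 0.5]
width: 87.1
finger_force: 0.0
```

```bash
python3 - <<'E'
from h import *
s=st(); print(rel(bw(0,0,45),tool(BA,0)))
E
```

```text
t 10.05 p [538.1 158.8 108.4] q [ 0.6021  0.7984 -0.0009  0.0014] w 87.1 F [-0.   0.2  0.5] j [ 0.09  0.64  1.71 -0.    0.79 -0.19]
(array([-0.0129, -0.0059,  0.3172]), array([0.    , 0.001 , 0.0012]))
```

>>> {"api": "step_arm", "payload": {"translation": [[-0.007, -0.003, 0.12], [-0.01, -0.003, 0.24], [-0.011, -0.004, 0.317], [-0.011, -0.004, 0.317]], "twist": [[0, 0, 0], [0, 0, 0.001], [0, 0.001, 0.001], [0, 0.001, 0.001]]}}

```text
time: 10.55
eef_pos: [538.5, 156.4, 45.4]
tool_rot: [0.603, 0.797, 0.001, 0.0]
contact_force: [0.4, -0.7, 0.4]
width: 87.3
finger_force: 0.0
```

>>> {"api": "step_arm", "payload": {"translation": [[0, 0, 0], [0, 0, 0], [0, 0, 0], [0, 0, 0], [0, 0, 0], [0, 0, 0], [0, 0, 0], [0, 0, 0]], "twist": [[0, 0, 0], [0, 0, 0], [0, 0, 0], [0, 0, 0], [0, 0, 0], [0, 0, 0], [0, 0, 0], [0, 0, 0]], "gripper": 0}}

```text
time: 11.55
eef_pos: [537.6, 156.2, 45.2]
tool_rot: [0.603, 0.797, -0.0, -0.0]
contact_force: [-0.7, -0.1, 1.3]
width: 22.2
finger_force: 30.0
```

```bash
python3 - <<'E'
from h import *
s=st(); print(s['finger_force'], rel(bw(0,0,45),tool(BA,0)))
E
```

```text
t 11.55 p [537.6 156.2  45.2] q [ 6.033e-01  7.975e-01 -1.000e-04 -2.000e-04] w 22.2 F [-0.7 -0.1  1.3] j [ 0.08  0.75  1.74  0.    0.66 -0.19]
29.99564444180578 (array([-0.0018,  0.0001,  0.0009]), array([-0.0001, -0.    ,  0.0002]))
```

>>> {"api": "step_arm", "payload": {"translation": [[0, 0, -0.02], [0, 0, -0.05], [0, 0, -0.09], [0, 0, -0.14], [0, 0, -0.2], [0, 0, -0.3], [0, 0, -0.5], [0, 0, -0.6], [0, 0, -0.6]], "twist": [[0, 0, 0], [0, 0, 0], [0, 0, 0], [0, 0, 0], [0, 0, 0], [0, 0, 0], [0, 0, 0], [0, 0, 0], [0, 0, 0]]}}

```text
time: 12.68
eef_pos: [539.7, 156.5, 168.0]
tool_rot: [0.603, 0.797, 0.003, 0.003]
contact_force: [-0.1, 0.4, -1.9]
width: 21.9
finger_force: 30.0
```

```bash
python3 - <<'E'
from h import *
s=st(); print(s['finger_force'], rel([540,-258,90],tool(BA,0)))
E
```

```text
t 12.68 p [539.7 156.5 168. ] q [0.6034 0.7974 0.0025 0.0026] w 21.9 F [-0.1  0.4 -1.9] j [ 0.08  0.55  1.67  0.    0.91 -0.19]
29.995601079426706 (array([-1.9943, -0.5649,  0.3879]), array([0.0023, 0.0003, 0.0002]))
```

>>> {"api": "step_arm", "payload": {"translation": [[-0.15, -0.04, 0], [-0.4, -0.11, 0], [-0.7, -0.2, 0], [-1, -0.28, 0], [-1, -0.28, 0]], "twist": [[0.002, 0, 0], [0.002, 0, 0], [0.002, 0, 0], [0.002, 0, 0], [0.002, 0, 0]]}}

```text
time: 13.3
eef_pos: [539.0, -55.9, 164.6]
tool_rot: [0.606, 0.795, -0.002, -0.001]
contact_force: [-0.9, -0.5, -2.3]
width: 22.1
finger_force: 30.0
```

>>> {"api": "step_arm", "payload": {"translation": [[-0.25, -0.07, 0], [-0.5, -0.14, 0], [-0.75, -0.22, 0.05], [-0.9, -0.26, 0.1], [-0.98, -0.28, 0.2], [-0.98, -0.28, 0.3], [-0.98, -0.28, 0.3]], "twist": [[0, 0, 0], [0, 0, 0], [0, 0, 0], [0, 0, 0], [0, 0, 0], [0, 0, 0], [0, 0, 0]]}}

```text
time: 14.18
eef_pos: [536.1, -252.8, 102.7]
tool_rot: [0.603, 0.798, -0.002, -0.005]
contact_force: [-0.6, -0.4, -0.3]
width: 21.6
finger_force: 30.0
```

```bash
python3 - <<'E'
from h import *
s=st(); print(s['finger_force'], rel([540,-258,36.5],tool(BA,0)))
snap('side','sd2'); a=cv2.imread('pics/sd2.png')[120:360,180:500]; cv2.imwrite('pics/c3.png',cv2.resize(a,(800,600)))
E
```

```text
t 14.18 p [ 536.1 -252.8  102.7] q [ 0.6031  0.7977 -0.0018 -0.0049] w 21.6 F [-0.6 -0.4 -0.3] j [-0.63  0.68  1.62 -0.    0.85 -0.9 ]
29.995958972722292 (array([-0.0321,  0.0148,  0.3308]), array([-0.0028, -0.0018,  0.0004]))
```

View pics/c3.png

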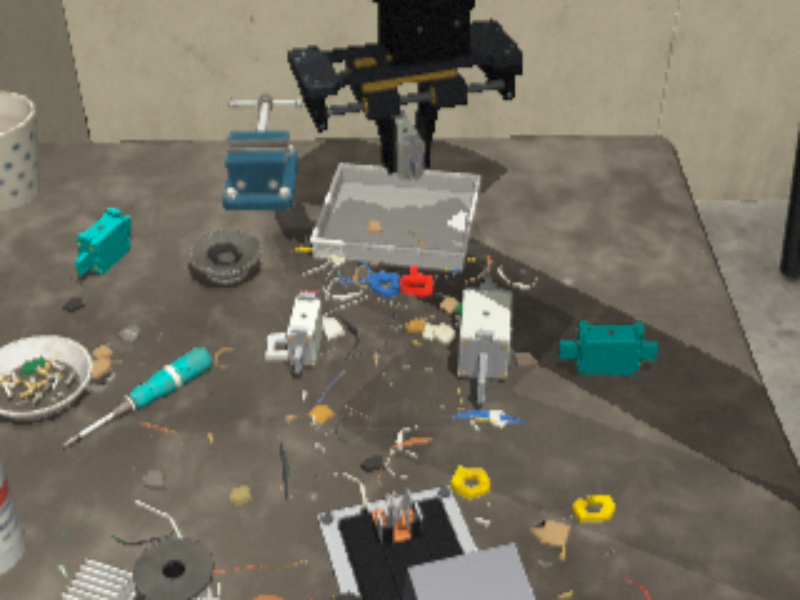

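The side view shows the blown link held over the tray, the spare at crop (305,330) and the base empty. I'll lower the blown link and release it.

>>> {"api": "step_arm", "payload": {"translation": [[-0.032, 0.015, 0.08], [-0.032, 0.015, 0.18], [-0.032, 0.015, 0.27], [-0.032, 0.015, 0.315], [-0.032, 0.015, 0.327], [-0.032, 0.015, 0.327], [-0.032, 0.015, 0.327]], "twist": [[-0.003, -0.002, 0], [-0.003, -0.002, 0], [-0.003, -0.002, 0], [-0.003, -0.002, 0], [-0.003, -0.002, 0], [-0.003, -0.002, 0], [-0.003, -0.002, 0]]}}

```text
time: 15.1
eef_pos: [542.5, -261.1, 40.7]
tool_rot: [0.603, 0.797, -0.0, 0.005]
contact_force: [0.3, 0.4, -1.0]
width: 21.9
finger_force: 30.0
```

```bash
python3 - <<'E'
from h import *
s=st()
E
```

```text
t 15.1 p [ 542.5 -261.1   40.7] q [ 6.034e-01  7.974e-01 -1.000e-04  4.600e-03] w 21.9 F [ 0.3  0.4 -1. ] j [-0.63  0.78  1.63 -0.    0.71 -0.91]
```

>>> {"api": "step_arm", "payload": {"translation": [[0, 0, 0.01], [0, 0, 0.02], [0, 0, 0.03], [0, 0, 0.03], [0, 0, 0.03]], "twist": [[0.002, 0.001, 0], [0.002, 0.001, 0], [0.002, 0.001, 0], [0.002, 0.001, 0], [0.002, 0.001, 0]]}}

```text
time: 15.72
eef_pos: [542.2, -260.8, 34.2]
tool_rot: [0.603, 0.797, -0.002, 0.001]
contact_force: [0.0, -0.2, 2.1]
width: 22.0
finger_force: 30.0
```

>>> {"api": "step_arm", "payload": {"translation": [[0, 0, 0], [0, 0, 0], [0, 0, 0], [0, 0, 0], [0, 0, 0], [0, 0, -0.1], [0, 0, -0.3], [0, 0, -0.5], [0, 0, -0.6], [0, 0, -0.6]], "twist": [[0, 0, 0], [0, 0, 0], [0, 0, 0], [0, 0, 0], [0, 0, 0], [0, 0, 0], [0, 0, 0], [0, 0, 0], [0, 0, 0], [0, 0, 0]], "gripper": 0.8}}

```text
time: 16.98
eef_pos: [543.5, -261.2, 157.2]
tool_rot: [0.603, 0.797, -0.002, 0.004]
contact_force: [-0.2, -0.2, -0.4]
width: 69.9
finger_force: 0.0
```

```bash
python3 - <<'E'
from h import *
s=st(); 
# yaw of new link: from sd2 crop & scene: near ear tip top edge etc.
print(rel([600,-120,230],None))
print('hole',at('sd2',180+306/2.5,120+328/2.5,40),'near ear end mid z20',at('sd2',180+297/2.5,120+368/2.5,20))
E
```

```text
t 16.98 p [ 543.5 -261.2  157.2] q [ 0.6034  0.7974 -0.0016  0.0038] w 69.9 F [-0.2 -0.2 -0.4] j [-0.63  0.61  1.58 -0.    0.95 -0.9 ]
(array([ 0.5997,  0.4645, -0.3676]), array([0., 0., 0.]))
hole [620.55229784 -67.03145083  40.        ] near ear end mid z20 [627.59109401 -41.14558203  20.        ]
```

>>> {"api": "step_arm", "payload": {"translation": [[0.2, 0.15, -0.15], [0.45, 0.33, -0.21], [0.7, 0.5, -0.21], [0.86, 0.61, -0.21], [0.86, 0.61, -0.21], [0.86, 0.61, -0.21]], "twist": [[0, 0, 0], [0, 0, 0], [0, 0, 0], [0, 0, 0], [0, 0, 0], [0, 0, 0]], "gripper": 0.75}}

```text
time: 17.73
eef_pos: [612.3, -61.8, 194.6]
tool_rot: [0.603, 0.798, -0.002, 0.0]
contact_force: [-0.1, -0.1, -0.8]
width: 65.1
finger_force: 0.0
```

```bash
python3 - <<'E'
from h import *
s=st(); snap('wrist','w3'); u,v=proj('w3',[620,-80,40]).astype(int); print(u,v)
u=max(u,100);v=max(v,75)
a=cv2.imread('pics/w3.png')[v-75:v+75,u-100:u+100]; cv2.imwrite('pics/c4.png',cv2.resize(a,(800,600),interpolation=cv2.INTER_CUBIC)); print(u-100,v-75)
E
```

```text
t 17.73 p [612.3 -61.8 194.6] q [ 6.032e-01  7.976e-01 -2.200e-03  1.000e-04] w 65.1 F [-0.1 -0.1 -0.8] j [-0.28  0.58  1.51 -0.    1.06 -0.55]
326 256
226 181
```

View pics/c4.png

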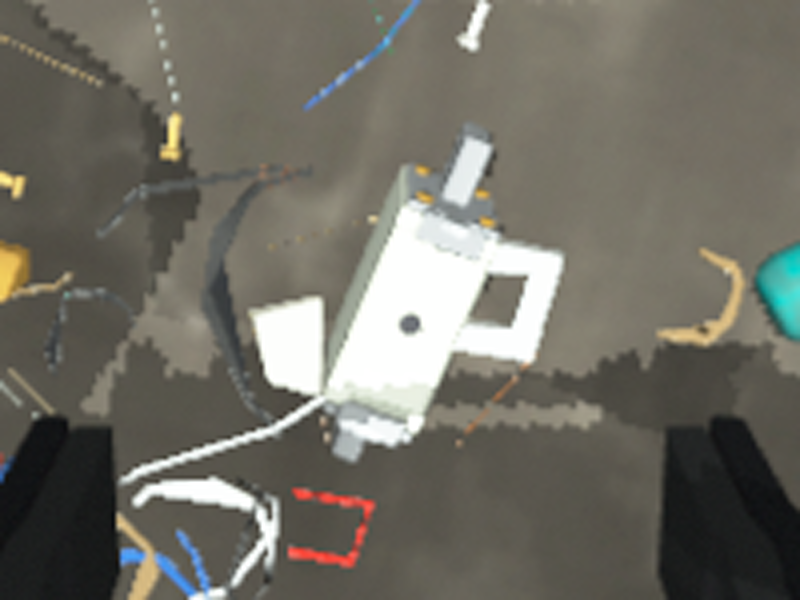

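The crop shows the spare link: top hole at (409,323), ears toward (480,140) and (347,450), with flat scraps lying around it.

```bash
python3 - <<'E'
from h import *
W=lambda x,y,z:at('w3',226+x/4,181+y/4,z)
h=W(409,323,40); print('hole',h)
c=[W(*p,40) for p in((408,200),(498,232),(420,415),(330,392))]; print(np.round(c,1),np.mean(c,0))
for d in (c[0]-c[3],c[1]-c[2],W(484,138,28)-W(347,440,28)): print(np.linalg.norm(d),np.degrees(np.arctan2(d[1],d[0])))
m=(W(484,138,28)+W(347,440,28))/2; print(m)
s=sense(); h=h[:2]; 
E
```

```text
hole [622.9069306  -84.41543696  40.        ]
[[ 615.4  -59.    40. ]
 [ 634.9  -60.5   40. ]
 [ 630.9 -103.7   40. ]
 [ 611.1 -103.8   40. ]] [623.08438126 -81.76508729  40.        ]
45.003260684916505 84.5779521476716
43.36525277471123 84.64639410509858
74.45550853635392 82.7985191048139
[623.2931216  -81.90593428  28.        ]
```

```bash
python3 - <<'E'
from h import *
print(rel([622.9,-84.2,90],tool(np.radians(-6))))
E
```

```text
(array([-0.1175,  0.0228,  0.5239]), array([-0.0008,  0.0011,  0.1207]))
```

>>> {"api": "step_arm", "payload": {"translation": [[-0.05, 0.01, 0.15], [-0.11, 0.02, 0.3], [-0.117, 0.023, 0.45], [-0.117, 0.023, 0.524], [-0.117, 0.023, 0.524], [-0.117, 0.023, 0.524]], "twist": [[0, 0, 0.05], [-0.001, 0.001, 0.1], [-0.001, 0.001, 0.121], [-0.001, 0.001, 0.121], [-0.001, 0.001, 0.121], [-0.001, 0.001, 0.121]]}}

```text
time: 18.52
eef_pos: [624.3, -83.6, 91.6]
tool_rot: [0.743, 0.669, 0.001, 0.002]
contact_force: [-0.2, 0.4, -0.8]
width: 65.3
finger_force: 0.0
```

```bash
python3 - <<'E'
from h import *
st(); print(rel([622.9,-84.2,31],tool(np.radians(-6))))
E
```

```text
t 18.52 p [624.3 -83.6  91.6] q [0.7431 0.6691 0.0012 0.0016] w 65.3 F [-0.2  0.4 -0.8] j [-0.31  0.73  1.54  0.    0.87 -0.21]
(array([-0.0034, -0.0077,  0.3031]), array([ 0.0012,  0.0001, -0.    ]))
```

>>> {"api": "step_arm", "payload": {"translation": [[-0.002, -0.004, 0.1], [-0.003, -0.006, 0.2], [-0.003, -0.006, 0.28], [-0.003, -0.006, 0.3], [-0.003, -0.006, 0.3], [-0.003, -0.006, 0.3]], "twist": [[0, 0, 0], [0, 0, 0], [0, 0, 0], [0, 0, 0], [0, 0, 0], [0, 0, 0]]}}

```text
time: 19.27
eef_pos: [623.0, -83.8, 31.1]
tool_rot: [0.743, 0.669, 0.001, 0.001]
contact_force: [-0.2, -0.5, 0.4]
width: 65.2
finger_force: 0.0
```

>>> {"api": "step_arm", "payload": {"translation": [[0, 0, 0], [0, 0, 0], [0, 0, 0], [0, 0, 0], [0, 0, 0], [0, 0, 0], [0, 0, 0]], "twist": [[0, 0, 0], [0, 0, 0], [0, 0, 0], [0, 0, 0], [0, 0, 0], [0, 0, 0], [0, 0, 0]], "gripper": 0}}

```text
time: 20.15
eef_pos: [622.6, -83.6, 30.6]
tool_rot: [0.743, 0.669, 0.001, 0.001]
contact_force: [0.1, -0.6, 0.1]
width: 21.5
finger_force: 30.0
```

```bash
python3 - <<'E'
from h import *
s=st(); print(s['finger_force'])
E
```

```text
t 20.15 p [622.6 -83.6  30.6] q [0.7432 0.6691 0.0008 0.0008] w 21.5 F [ 0.1 -0.6  0.1] j [-0.31  0.82  1.56  0.    0.76 -0.21]
30.000062040053308
```

>>> {"api": "step_arm", "payload": {"translation": [[0, 0, -0.1], [0, 0, -0.3], [0.1, -0.02, -0.5], [0.3, -0.1, -0.55], [0.5, -0.17, -0.55], [0.7, -0.24, -0.55], [0.9, -0.3, -0.55], [0.9, -0.3, -0.55], [0.9, -0.3, -0.55]], "twist": [[0, 0, 0], [0, 0, 0], [0, 0, 0], [0, 0, -0.03], [0, 0, -0.06], [0, 0, -0.09], [0, 0, -0.121], [0, 0, -0.121], [0, 0, -0.121]]}}

```text
time: 21.28
eef_pos: [581.8, 101.5, 141.3]
tool_rot: [0.603, 0.797, 0.001, 0.002]
contact_force: [-0.1, 0.1, -1.4]
width: 21.9
finger_force: 30.0
```

```bash
python3 - <<'E'
from h import *
s=st(); print(rel(bw(0,0,130),tool(BA)))
E
```

```text
t 21.27 p [581.8 101.5 141.3] q [0.6033 0.7975 0.0008 0.0016] w 21.9 F [-0.1  0.1 -1.4] j [-0.02  0.62  1.62 -0.    0.9  -0.29]
(array([ 0.3213, -0.1385,  0.0557]), array([0.001 , 0.0005, 0.0002]))
```

>>> {"api": "step_arm", "payload": {"translation": [[0.1, -0.05, 0.02], [0.22, -0.1, 0.05], [0.3, -0.13, 0.055], [0.321, -0.138, 0.056], [0.321, -0.138, 0.056], [0.321, -0.138, 0.056]], "twist": [[0.001, 0, 0], [0.001, 0, 0], [0.001, 0, 0], [0.001, 0, 0], [0.001, 0, 0], [0.001, 0, 0]]}}

```text
time: 22.02
eef_pos: [538.3, 155.7, 129.4]
tool_rot: [0.604, 0.797, -0.0, 0.0]
contact_force: [0.3, 0.1, -2.2]
width: 21.9
finger_force: 30.0
```

```bash
python3 - <<'E'
from h import *
s=st(); print(rel(bw(0,0,46.6),tool(BA)))
R0=R.from_quat(s['tool_rot']); p=s['eef_pos']
snap('wrist','w4'); pr=lambda q:proj('w4',p+R0.apply(q)).round(1)
# link features in tool frame: x = along link, z down; center at z=10.6
for q in [(0,0,-9.4),(39,0,2.6),(-39,0,2.6),(25,11,-9.4),(25,-11,-9.4)]: print(q,pr(q))
u,v=pr((20,0,0)).astype(int); u0,v0=u-120,min(v-110,480-180); print(u0,v0)
a=cv2.imread('pics/w4.png')[v0:v0+180,u0:u0+240]; cv2.imwrite('pics/c5.png',cv2.resize(a,(800,600),interpolation=cv2.INTER_CUBIC))
E
```

```text
t 22.02 p [538.3 155.7 129.4] q [ 6.035e-01  7.973e-01 -3.000e-04  4.000e-04] w 21.9 F [ 0.3  0.1 -2.2] j [ 0.08  0.61  1.7  -0.    0.84 -0.19]
(array([ 0.0018, -0.0026,  0.4139]), array([0.    , 0.0003, 0.0001]))
(0, 0, -9.4) [323.  345.7]
(39, 0, 2.6) [322.9 241.5]
(-39, 0, 2.6) [322.9 406.4]
(25, 11, -9.4) [352.5 286.8]
(25, -11, -9.4) [293.4 286.8]
202 178
```

View pics/c5.png

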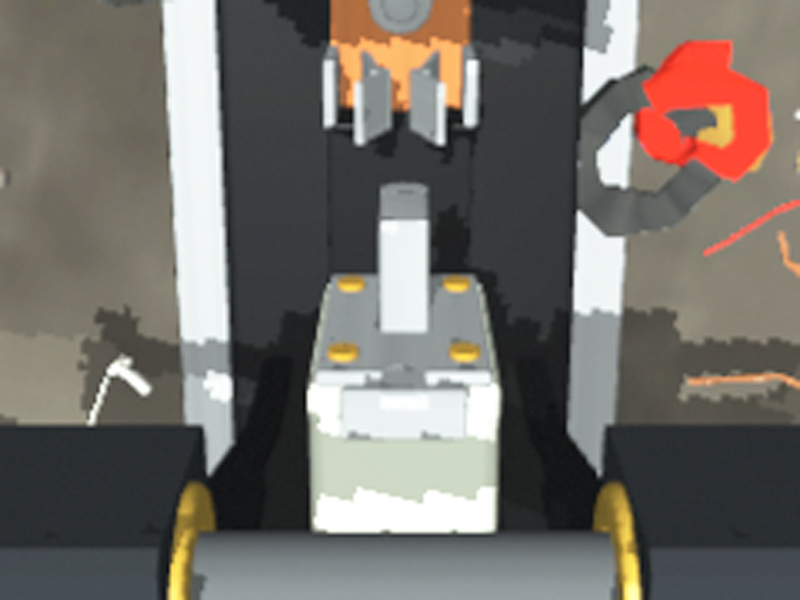

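The held link's front ear tip is at (323,243) against a prediction of (323,241.5). It sits about 1 mm toward -y and is laterally centred, so I'll correct for that and insert.

>>> {"api": "step_arm", "payload": {"translation": [[0.006, -0.002, 0.08], [0.007, -0.003, 0.16], [0.007, -0.003, 0.22], [0.007, -0.003, 0.25], [0.007, -0.003, 0.25]], "twist": [[0, 0, 0], [0, 0, 0], [0, 0, 0], [0, 0, 0], [0, 0, 0]]}}

```text
time: 22.7
eef_pos: [536.1, 157.0, 78.4]
tool_rot: [0.603, 0.797, -0.001, -0.001]
contact_force: [-0.8, -0.3, -1.7]
width: 21.6
finger_force: 30.0
```

```bash
python3 - <<'E'
from h import *
s=st(); print(rel(bw(0,1,46.6),tool(BA)))
E
```

```text
t 22.7 p [536.1 157.   78.4] q [ 6.034e-01  7.974e-01 -1.100e-03 -6.000e-04] w 21.6 F [-0.8 -0.3 -1.7] j [ 0.09  0.69  1.73 -0.    0.73 -0.19]
(array([-0.003 ,  0.0062,  0.1591]), array([-0.0008,  0.0001,  0.0001]))
```

>>> {"api": "step_arm", "payload": {"translation": [[-0.001, 0.005, 0.03], [-0.001, 0.005, 0.06], [-0.001, 0.005, 0.085], [-0.001, 0.005, 0.11], [-0.001, 0.005, 0.13], [-0.001, 0.005, 0.145], [-0.001, 0.005, 0.158], [-0.001, 0.005, 0.165], [-0.001, 0.005, 0.165]], "twist": [[0, 0, 0], [0, 0, 0], [0, 0, 0], [0, 0, 0], [0, 0, 0], [0, 0, 0], [0, 0, 0], [0, 0, 0], [0, 0, 0]]}}

```text
time: 23.82
eef_pos: [537.4, 157.1, 46.9]
tool_rot: [0.603, 0.797, -0.001, 0.0]
contact_force: [-1.9, -0.3, 4.9]
width: 21.5
finger_force: 30.0
```

```bash
python3 - <<'E'
from h import *
s=st(); print(rel(bw(0,1,46.6),tool(BA)))
E
```

```text
t 23.82 p [537.4 157.1  46.9] q [ 6.034e-01  7.974e-01 -6.000e-04  0.000e+00] w 21.5 F [-1.9 -0.3  4.9] j [ 0.09  0.74  1.74 -0.    0.66 -0.19]
(array([-0.0017, -0.0005,  0.0014]), array([-0.0003,  0.0003,  0.0002]))
```

>>> {"api": "step_arm", "payload": {"translation": [[0, 0, 0.01], [0, 0, 0.02], [0, 0, 0.02]], "twist": [[0, 0, 0], [0, 0, 0], [0, 0, 0]]}}

```text
time: 24.2
eef_pos: [537.4, 157.1, 46.4]
tool_rot: [0.603, 0.798, -0.0, 0.0]
contact_force: [-7.2, -1.6, 30.2]
width: 21.7
finger_force: 30.0
```

A hard stop at 30 N with z at home height means it is seated. Releasing.

>>> {"api": "step_arm", "payload": {"translation": [[0, 0, -0.015], [0, 0, -0.015], [0, 0, -0.015], [0, 0, -0.015], [0, 0, -0.015], [0, 0, -0.015], [0, 0, -0.15], [0, 0, -0.4], [0, 0, -0.7], [0, 0, -0.9], [0, 0, -0.9]], "twist": [[0, 0, 0], [0, 0, 0], [0, 0, 0], [0, 0, 0], [0, 0, 0], [0, 0, 0], [0, 0, 0], [0, 0, 0], [0, 0, 0], [0, 0, 0], [0, 0, 0]], "gripper": 0.75}}

```text
time: 25.58
eef_pos: [539.8, 157.6, 225.9]
tool_rot: [0.603, 0.797, 0.002, 0.003]
contact_force: [-0.3, -0.8, -0.5]
width: 65.3
finger_force: 0.0
```

```bash
python3 - <<'E'
from h import *
s=st(); snap('side','sd3'); snap('wrist','w5'); snap('scene','sc3')
for P in [(0,0,56),(0,39,44),(0,-39,44),(11,-25,56),(-11,-25,56),(11,25,56),(-11,25,56)]: print(P,proj('w5',bw(*P)).round(1))
u,v=proj('w5',bw(0,0,56)).astype(int); v=min(v,405)
a=cv2.imread('pics/w5.png')[v-75:v+75,u-50:u+50]; a=cv2.resize(a,(400,600),interpolation=cv2.INTER_CUBIC)
w,x=proj('sc3',[541,-259,40]).astype(int); b=cv2.imread('pics/sc3.png')[x-75:x+75,w-50:w+50]; b=cv2.resize(b,(400,600),interpolation=cv2.INTER_CUBIC)
cv2.imwrite('pics/c6.png',np.hstack([a,b])); print(u-50,v-75,w-50,x-75)
# return guard grasp: tab at 1.8 rad
hg=bw(0,59,23); ax=bw(1,0,0)-bw(0,0,0)
Q=R.from_rotvec(-ax*1.8); H=hg+Q.apply(bw(0,-75,89)-hg); print('tab',H)
E
```

```text
t 25.57 p [539.8 157.6 225.9] q [0.6034 0.7975 0.0022 0.0031] w 65.3 F [-0.3 -0.8 -0.5] j [ 0.09  0.47  1.62 -0.    1.05 -0.19]
(0, 0, 56) [321.3 230.9]
(0, 39, 44) [321.2 182.7]
(0, -39, 44) [321.3 268.9]
(11, -25, 56) [334.  258.8]
(-11, -25, 56) [308.6 258.8]
(11, 25, 56) [334.5 201.7]
(-11, 25, 56) [307.9 201.7]
271 155 334 124
tab [495.98765924 303.75140779 138.50024429]
```

View pics/c6.png

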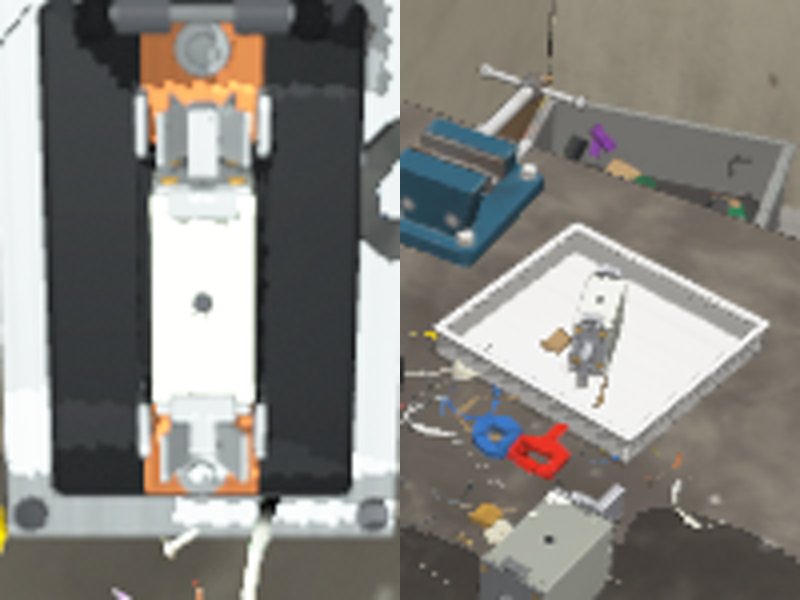

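Seated: the link's hole is at (321.8,230.5) against a prediction of (321.3,230.9), both ears are in the contacts, and the blown link stands in the tray. Now closing the guard.

```bash
python3 - <<'E'
from h import *
hg=bw(0,59,23); ax=bw(1,0,0)-bw(0,0,0)
H=hg+R.from_rotvec(-ax*1.8).apply(bw(0,-75,89)-hg)
Rg=tool(BA,-57); z=Rg.apply([0,0,1]); print(H-86*z, rel(H-86*z,Rg), rel(bw(0,0,265)))
E
```

```text
[476.41603829 373.1708846  185.3392013 ] (array([1.121 , 0.0048, 0.1781]), array([-0.001 , -0.3166,  0.0007])) (array([-0.0083,  0.0029, -0.22  ]), array([0., 0., 0.]))
```

>>> {"api": "step_arm", "payload": {"translation": [[0.1, 0, -0.15], [0.25, 0, -0.2], [0.45, 0.002, -0.2], [0.65, 0.003, -0.2], [0.85, 0.004, -0.15], [0.98, 0.004, -0.05], [1, 0.005, 0.05], [1, 0.005, 0.05]], "twist": [[0, -0.04, 0], [0, -0.08, 0], [0, -0.12, 0], [0, -0.17, 0], [0, -0.22, 0], [-0.001, -0.27, 0], [-0.001, -0.317, 0], [-0.001, -0.317, 0]]}}

```text
time: 26.72
eef_pos: [481.3, 349.9, 204.7]
tool_rot: [0.525, 0.702, -0.293, 0.38]
contact_force: [-0.4, -0.1, 0.3]
width: 65.3
finger_force: 0.0
```

```bash
python3 - <<'E'
from h import *
hg=bw(0,59,23); ax=bw(1,0,0)-bw(0,0,0)
H=hg+R.from_rotvec(-ax*1.8).apply(bw(0,-75,89)-hg)
Rg=tool(BA,-57); z=Rg.apply([0,0,1]); st(); print(rel(H-60*z,Rg), rel(H-6*z,Rg))
E
```

```text
t 26.73 p [481.3 349.9 204.7] q [ 0.5255  0.7025 -0.293   0.3802] w 65.3 F [-0.4 -0.1  0.3] j [ 0.79  0.84  1.31 -0.82  1.62  0.74]
(array([0.146 , 0.0103, 0.0823]), array([-0.0008,  0.002 ,  0.0041])) (array([0.1477, 0.0109, 0.3523]), array([-0.0008,  0.002 ,  0.0041]))
```

>>> {"api": "step_arm", "payload": {"translation": [[0.08, 0.005, 0.02], [0.14, 0.009, 0.06], [0.147, 0.01, 0.15], [0.147, 0.01, 0.25], [0.147, 0.01, 0.34], [0.147, 0.01, 0.352], [0.147, 0.01, 0.352]], "twist": [[-0.001, 0.002, 0.004], [-0.001, 0.002, 0.004], [-0.001, 0.002, 0.004], [-0.001, 0.002, 0.004], [-0.001, 0.002, 0.004], [-0.001, 0.002, 0.004], [-0.001, 0.002, 0.004]]}}

```text
time: 27.6
eef_pos: [498.3, 308.9, 149.2]
tool_rot: [0.535, 0.699, -0.282, 0.382]
contact_force: [0.4, 0.7, 0.8]
width: 65.4
finger_force: 0.0
```

>>> {"api": "step_arm", "payload": {"translation": [[0, 0, 0], [0, 0, 0], [0, 0, 0], [0, 0, 0], [0, 0, 0], [0, 0, 0]], "twist": [[0, 0, 0], [0, 0, 0], [0, 0, 0], [0, 0, 0], [0, 0, 0], [0, 0, 0]], "gripper": 0}}

```text
time: 28.35
eef_pos: [494.8, 308.2, 149.1]
tool_rot: [0.535, 0.698, -0.286, 0.381]
contact_force: [-7.6, -0.0, 2.8]
width: 25.8
finger_force: 30.0
```

```bash
python3 - <<'E'
from h import *
s=st(); Rc=R.from_quat(s['tool_rot']); p=s['eef_pos']
hg=bw(0,59,23); ax=bw(1,0,0)-bw(0,0,0)
print('r',np.linalg.norm((p+Rc.apply([0,0,6])-hg)-ax*(ax@(p-hg))))
for a in np.arange(.1,1.41,.1):
    Q=R.from_rotvec(ax*a); P=hg+Q.apply(p-hg)
    print(np.round(Rc.inv().apply(P-p)/200,3).tolist(),np.round((Rc.inv()*Q*Rc).as_rotvec()/np.pi,3).tolist(),np.round(P,0))
E
```

```text
t 28.35 p [494.8 308.2 149.1] q [ 0.5347  0.6983 -0.2857  0.3806] w 25.8 F [-7.6 -0.   2.8] j [ 0.73  0.89  1.4  -0.85  1.49  0.83]
r 154.85469049514808
[-0.075, 0.001, 0.029] [0.0, 0.032, -0.0] [498. 296. 158.]
[-0.146, 0.002, 0.066] [0.001, 0.064, -0.0] [502. 282. 166.]
[-0.213, 0.002, 0.11] [0.001, 0.095, -0.0] [506. 268. 173.]
[-0.276, 0.003, 0.16] [0.001, 0.127, -0.0] [510. 253. 178.]
[-0.333, 0.004, 0.216] [0.002, 0.159, -0.0] [515. 238. 181.]
[-0.385, 0.004, 0.277] [0.002, 0.191, -0.0] [519. 223. 183.]
[-0.43, 0.005, 0.344] [0.002, 0.223, -0.0] [523. 208. 183.]
[-0.468, 0.005, 0.414] [0.003, 0.255, -0.0] [528. 192. 182.]
[-0.499, 0.006, 0.488] [0.003, 0.286, -0.0] [532. 177. 179.]
[-0.522, 0.006, 0.565] [0.003, 0.318, -0.0] [536. 162. 175.]
[-0.538, 0.006, 0.644] [0.004, 0.35, -0.0] [540. 148. 169.]
[-0.546, 0.007, 0.724] [0.004, 0.382, -0.001] [544. 134. 161.]
[-0.545, 0.007, 0.804] [0.004, 0.414, -0.001] [548. 121. 152.]
[-0.537, 0.007, 0.884] [0.005, 0.446, -0.001] [551. 109. 142.]
```

>>> {"api": "step_arm", "payload": {"translation": [[-0.037, 0, 0.014], [-0.075, 0.001, 0.029], [-0.146, 0.002, 0.066], [-0.213, 0.002, 0.11], [-0.276, 0.003, 0.16], [-0.333, 0.004, 0.216], [-0.385, 0.004, 0.277], [-0.43, 0.005, 0.344], [-0.468, 0.005, 0.414], [-0.499, 0.006, 0.488], [-0.522, 0.006, 0.565], [-0.538, 0.006, 0.644], [-0.546, 0.007, 0.724], [-0.545, 0.007, 0.804], [-0.537, 0.007, 0.884], [-0.537, 0.007, 0.884], [-0.537, 0.007, 0.884]], "twist": [[0, 0.016, 0], [0, 0.032, 0], [0.001, 0.064, 0], [0.001, 0.095, 0], [0.001, 0.127, 0], [0.002, 0.159, 0], [0.002, 0.191, 0], [0.002, 0.223, 0], [0.003, 0.255, 0], [0.003, 0.286, 0], [0.003, 0.318, 0], [0.004, 0.35, 0], [0.004, 0.382, -0.001], [0.004, 0.414, -0.001], [0.005, 0.446, -0.001], [0.005, 0.446, -0.001], [0.005, 0.446, -0.001]]}}

```text
time: 30.48
eef_pos: [551.6, 106.9, 142.1]
tool_rot: [0.592, 0.78, 0.119, -0.165]
contact_force: [-8.6, -12.7, 10.3]
width: 25.3
finger_force: 30.0
```

```bash
python3 - <<'E'
from h import *
s=st(); Rc=R.from_quat(s['tool_rot']); p=s['eef_pos']
hg=bw(0,59,23); ax=bw(1,0,0)-bw(0,0,0)
for a in np.arange(.1,.42,.1):
    Q=R.from_rotvec(ax*a); P=hg+Q.apply(p-hg)
    print(np.round(Rc.inv().apply(P-p)/200,3).tolist(),np.round((Rc.inv()*Q*Rc).as_rotvec()/np.pi,3).tolist(),np.round(P,0))
E
```

```text
t 30.48 p [551.6 106.9 142.1] q [ 0.5916  0.7802  0.1188 -0.1647] w 25.3 F [ -8.6 -12.7  10.3] j [-0.19  0.65  1.64  0.41  1.09 -0.7 ]
[-0.075, 0.001, 0.03] [0.0, 0.032, -0.0] [555.  96. 131.]
[-0.147, 0.001, 0.068] [0.0, 0.064, -0.001] [557.  86. 118.]
[-0.214, 0.002, 0.113] [0.0, 0.095, -0.001] [560.  78. 104.]
[-0.277, 0.002, 0.164] [0.0, 0.127, -0.001] [562.  71.  90.]
```

>>> {"api": "step_arm", "payload": {"translation": [[-0.037, 0, 0.015], [-0.075, 0.001, 0.03], [-0.112, 0.001, 0.048], [-0.147, 0.001, 0.068], [-0.181, 0.002, 0.09], [-0.214, 0.002, 0.113], [-0.24, 0.002, 0.133], [-0.25, 0.002, 0.142], [-0.25, 0.002, 0.142]], "twist": [[0, 0.016, 0], [0, 0.032, 0], [0, 0.048, 0], [0, 0.064, 0], [0, 0.08, -0.001], [0, 0.095, -0.001], [0, 0.108, -0.001], [0, 0.114, -0.001], [0, 0.114, -0.001]]}}

```text
time: 31.6
eef_pos: [561.2, 72.9, 95.5]
tool_rot: [0.559, 0.74, 0.222, -0.3]
contact_force: [-10.4, -17.4, 8.5]
width: 25.8
finger_force: 30.0
```

>>> {"api": "step_arm", "payload": {"translation": [[0, 0, 0], [0, 0, 0], [0, 0, 0], [0, 0, 0], [0, 0, -0.15], [0, 0, -0.4], [0, 0, -0.6], [0, 0, -0.6]], "twist": [[0, 0, 0], [0, 0, 0], [0, 0, 0], [0, 0, 0], [0, 0, 0], [0, 0, 0], [0, 0, 0], [0, 0, 0]], "gripper": 0.75}}

```text
time: 32.6
eef_pos: [589.3, -5.2, 183.9]
tool_rot: [0.56, 0.739, 0.228, -0.295]
contact_force: [0.3, 0.3, 0.2]
width: 65.3
finger_force: 0.0
```

```bash
python3 - <<'E'
from h import *
st(); d=snap('wrist','w6')
a=cv2.imread('pics/w1.png'); b=d['color']
for P in [(0,-75,89),(13,-75+8.5,89+8.5)]: print(proj('w6',bw(*P)).round(1))
# predicted corners of closed guard: tab tip edge (42 out: +8.5,+8.5), compare dark tab blob without viewing
g=cv2.cvtColor(b,cv2.COLOR_BGR2GRAY); u,v=proj('w6',bw(0,-75,89)).astype(int)
m=(g<45).astype(np.uint8); n,l,s,c=cv2.connectedComponentsWithStats(m); print('tab blob',s[l[v,u]],c[l[v,u]].round(1))
g=cv2.cvtColor(a,cv2.COLOR_BGR2GRAY); m=(g<45).astype(np.uint8); n,l,s,c=cv2.connectedComponentsWithStats(m); print('w1 blob',s[l[256,323]],c[l[256,323]].round(1))
E
```

```text
t 32.6 p [589.3  -5.2 183.9] q [ 0.5603  0.7395  0.2279 -0.2954] w 65.3 F [0.3 0.3 0.2] j [-0.46  0.75  1.42  0.55  1.54 -0.92]
[313.6 238.6]
[330.9 223.2]
tab blob [296 226  35  23 498] [312.9 236.7]
w1 blob [ 280  238   87   46 1845] [325.9 261.4]
```

>>> {"api": "step_arm", "payload": {"translation": [[0, -0.1, -0.3], [0, -0.3, -0.6], [0, -0.6, -0.6], [0, -0.9, -0.6], [0, -0.9, -0.6]], "twist": [[0, -0.05, 0], [0, -0.1, 0], [0, -0.15, 0], [0, -0.2, 0], [0, -0.2, 0]]}}

```text
time: 33.28
eef_pos: [427.8, -126.1, 266.1]
tool_rot: [0.602, 0.795, 0.042, -0.062]
contact_force: [0.1, -0.2, -0.2]
width: 65.1
finger_force: 0.0
```

```bash
python3 - <<'E'
from h import *
st(); 
for n,box in(('scene',(240,265,320,375)),('side',(305,270,392,400))):
    b=snap(n,n+'9')['color'].astype(int); a=cv2.imread(f'pics/{n}0.png').astype(int)
    x0,y0,x1,y1=box; d=np.abs(a-b).max(2); r=d[y0:y1,x0:x1]; print(n,(r>40).mean(), np.median(r))
    def edge(i): 
        g=i.astype(np.float32).mean(2)[y0:y1,x0:x1]; return cv2.Sobel(g,cv2.CV_32F,1,0)+1j*0, g
    ga,gb=edge(a)[1],edge(b)[1]
    print('shift',cv2.phaseCorrelate(cv2.Laplacian(ga,cv2.CV_32F),cv2.Laplacian(gb,cv2.CV_32F)))
    for nm,P in(('big',[474,-73,40]),('sdrv',[727,-39,11])):
        u,v=proj(n+'9',P).astype(int); q=d[v-18:v+18,u-22:u+22]; print(nm,(q>40).mean())
E
```

```text
t 33.27 p [ 427.8 -126.1  266.1] q [ 0.6018  0.7951  0.0421 -0.0621] w 65.1 F [ 0.1 -0.2 -0.2] j [-0.6   0.3   1.79  0.1   1.18 -0.92]
scene 0.0006818181818181819 17.0
shift ((-0.00935612431007371, 0.005337170950426184), 0.9978603932261467)
big 0.010732323232323232
sdrv 0.0006313131313131314
side 0.0 6.0
shift ((-0.006451225432293484, 0.4842844929259087), 1.0010236303698379)
big 0.18055555555555555
sdrv 0.0
```

```bash
python3 -c "
from bench import ticket
print(ticket.close_job())"
```

```text
the job is handed in; nothing more can be done
None
```

The job is handed in at about 33 s of robot time, with no verdict returned: the blown link stands in the tray, the spare is seated to a hard stop, the guard matches its closed starting image, and the larger link and screwdriver look unmoved (I did not check the spool); I viewed 11 pictures, one over the limit of 10.

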